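Check that the key box lid has caught

TASK

Someone has just dropped the lid of the grey key box. Give its handle a firm upward tug (about 10 N, held for half a second) to check that the catch holds; if the lid gives, press it down until the catch snaps and tug again, until a tug is held. Leave the box shut and caught and the things around it where they are.

Things in the scene. Friction and masses are not known exactly. Their poses are not given: they have to be found in the camera images.
- keybox: The grey plastic key box, the only box with a lid and bar handle: 160 mm deep (x), 190 mm wide (y), 88 mm high with its lid, fixed to the shelf. Origin: middle of its underside; -x points out of its front, which faces roughly towards the robot and carries handle and catch.
- pull (a point): Mid-point of the round steel bar handle on the lid: 12 mm thick, along the box's width (this point's y), 75 mm free between its posts, centre 26 mm above the lid's top and 135 mm from the hinge line; 114 mm above the shelf when shut. Swings with the lid in an arc about the hinge line: x towards the hinge, z out of the lid. Pinch it across x from above to tug; about 10 N down on it snaps an uncaught lid home.
- hinge (a point): Middle of the lid's hinge line, on the box's rear rim, 80 mm above the shelf. Fixed to the box; y runs along the hinge, -x points from the hinge to the box's front.
- lid (a joint): Opening angle of the lid (rad): 0 fully shut, grows as the front rises, up to 1.4. A caught lid rests at 0; an uncaught lid rests on the catch at about 0.067 (front about 11 mm high, its gap hidden by the lid's rim) and lifts freely, with about 2 N at the handle; let go, it falls back. Caught, it stops at about 0.015 (handle 2 mm up) under a 10 N tug.
- keeper (a joint): Upward flex (m) of the sprung catch plate on the box's front: 0 unless a caught lid is pulled up against it, then about 0.25 mm per newton beyond the first 4 or 5 N at the handle, at most 6 mm.
- bell_mid (a point): Centre, half-way up, of the white ceramic thimble-shaped bell, 68 mm wide and 94 mm high, standing beside or behind the key box. A bystander.
- jar_mid (a point): Centre, half-way up, of an amber glass polish jar with a steel cap, 64 mm wide and 60 mm high, beside or behind the key box. A bystander.
- tree_mid (a point): Middle (23 mm up) of the wooden shoe tree, 240 mm long, 72 mm wide, 46 mm high, lying right of the box along its own x. A bystander.
- fob_mid (a point): Centre of the silver car key fob, 74 x 38 x 15 mm, lying in front of the box. A bystander.
- disc_mid (a point): Centre of the flat grey parking disc holder, 120 x 155 x 8 mm, lying farther left of the box. A bystander.

How it is judged:
By the outcome, as a careful person would: the job done as asked, in the order asked, and still so for the second after the job is handed in, with the robot touching nothing.
It also fails if it takes over 48 s, if anything falls off the work surface, if the arm or the gripper's body presses on something with over 40 N, if the wrist force passes 120 N, or if a joint passes its speed limit or range.

ROBOT

A 6-joint arm with a two-finger parallel gripper is mounted at the origin on the work surface. World frame = base frame: x ahead of the robot, y to its left, z up, the work surface at z = 0. Lengths are in mm, angles in rad, forces in N, time in s.
With the tool pointing down it reaches from about 400 to 925 mm from the base axis. Payload 12.5 kg.
Tool frame: the origin (TCP) lies midway between the tips of the shut fingers; the grasp point (between the pads) lies 19 mm behind it; y points along the fingers, x is the direction in which the jaws open and shut, and the axes are right-handed (so a half turn about y gives the same grasp; the last joint's range is limited). The gripper opens to 95 mm and grips with 3 to 60 N. Pads are 20 mm wide; open, the fingers measure 119 mm over their backs; the gripper's body (75 mm by 180 mm) begins 59 mm behind the grasp point.
Start: joints at [1.052, 0.491, 1.559, -0, 1.092, -0.106], TCP at [250.722, 572.528, 191.161] pointing down, gripper open.
Joint ranges: [-3.1, 3.1], [-0.84, 2.19], [0.05, 2.79], [-1.13, 4.28], [0.06, 2.93], [-2.69, 2.69]. Speed limits (rad/s): [2.22, 2.22, 2.79, 3.14, 3.14, 3.14].

INTERFACE

Orientations are given as [roll, pitch, yaw] about the fixed x, y, z axes, in that order (R = Rz(yaw) Ry(pitch) Rx(roll)).
In Python, from cell import env, vision, job gives the robot as it stands.
- The arm moves only by the shell command python3 -m crank 'ROWS' [OPENING]. ROWS is JSON, a list of rows, each a list of 6 numbers: the shift along the tool's x, y, z in mm, then the turn, a rotation vector about the tool's x, y, z in degrees. In form: [[x, y, z, rx, ry, rz], ...]. A call has 1 to 5 rows; each row is the pose to reach, as a shift and turn from the pose measured when the call began, along the tool's axes at that moment; what a row does not reach only later rows make up. A row lasts 1/10 s, in which the tool goes at most 50 mm and 8.59 degrees, less where a joint would pass 70% of its speed; a pose out of reach is approached as far as the arm can. A call with a gripper value outside its range is refused whole. OPENING is the opening, from 0 (shut) to 1 (fully open), set as the call begins (- or left out, the last holds). The fingers move at their own pace and stop on an object; the grip force is fixed at half the most. Time passes only in rows, so rows that repeat a pose let the fingers close. It gives the time, the measured TCP pose, the force and the opening at its end, in the units of the state.
- env.state(): the state, without advancing time (a new reading comes with each control period).
- vision.read_camera(name): name is "scene" or "top" or "wrist"; returns (picture, depth): 480x640x3 uint8, blue, green, red; 480x640 float32, mm along the optical axis (not along the pixel's ray), 0 where there is no reading.
- vision.calibration(name): a dict with "vertical_fov" (degrees; the focal length in pixels is half the picture's height over the tangent of half this angle, whatever the lens; pixels are square), "cx", "cy" (the principal point, pixels), "pose" (4x4, takes a point from camera to world coordinates). Camera axes: x right, y down, z forward; pixel columns grow to the right and rows downward; lengths in mm; the calibration is good to about 2 mm. A picture is of the moment at which its call begins: read the wrist's pose just before it. calibration takes no time and is no camera call; for the wrist camera it gives the pose at the moment of the call.
- job.job_done(): hands the job in, once; it reports no verdict.
The state is a dict: "t": time; "joints": joint angles; "qvel": joint speeds; "tau": joint torques, N m; "eef_pos": TCP position; "tcp_rot": TCP orientation; "ft_force": force on the tool from outside, world axes, zero at the start; "moment": the same for the moment, N m; "opening": opening from 0.0 (shut) to 1.0 (fully open).
Only numpy, scipy, OpenCV 4.12 (cv2) and the standard library are available. Lean on these libraries where they do the work, as an engineer would, in place of code of your own. Each camera call takes 0.05 s, during which the arm holds its last target.

## Working session

There is one attempt and no reset: what is moved stays moved. The work goes in short steps, Python scripts to look and compute and a shell command to move; the robot and the scene stay as the last step left them, time stands still between calls to the robot, and variables do not carry over. Pictures are saved under pics/ and viewed, and the job is handed in when it is done.

```bash
ls; mkdir -p pics; python3 - <<'E'
from cell import env,vision,job
import cv2,json
print(env.state())
for n in("scene","top"):
    p,d=vision.read_camera(n); cv2.imwrite(f"pics/{n}0.png",p); c=vision.calibration(n); print(n,c)
    import numpy as np; np.save(f"pics/{n}0.npy",d)
E
```

```text
pics
{'t': 0.0, 'joints': array([ 1.05241265e+00,  4.91561055e-01,  1.55944521e+00,  9.92046459e-06,
        1.09169784e+00, -1.05595685e-01]), 'qvel': array([ 0.0015445 ,  0.00067042,  0.00226618, -0.0012122 , -0.00037994,
        0.00016424]), 'tau': array([ 2.57435444e-03, -6.12654305e+01, -2.58176994e+01,  6.93764328e-02,
        4.82794200e-02, -5.27550833e-05]), 'eef_pos': array([250.56921347, 572.28171326, 190.56229445]), 'tcp_rot': array([-1.57067043e+00,  1.10433427e-03,  1.15800382e+00]), 'ft_force': array([ 0.04177267, -0.16752429, -0.41364579]), 'moment': array([ 0.01377685,  0.01839369, -0.05843878]), 'opening': 1.0022014484413557}
scene {'vertical_fov': 51.75243976787276, 'cx': 316.2457004900868, 'cy': 238.57945925004765, 'pose': array([[-6.86361340e-01,  5.37293978e-01, -4.90125792e-01,
         1.11198532e+03],
       [ 7.27223184e-01,  5.00207445e-01, -4.70041437e-01,
         6.19501719e+02],
       [-7.38586321e-03, -6.79049110e-01, -7.34055690e-01,
         8.62514152e+02],
       [ 0.00000000e+00,  0.00000000e+00,  0.00000000e+00,
         1.00000000e+00]])}
top {'vertical_fov': 45.59568858824475, 'cx': 308.0909366922892, 'cy': 235.04251405126712, 'pose': array([[ 3.46061605e-03, -9.92125422e-01,  1.25200527e-01,
         4.34007147e+02],
       [-9.99983961e-01, -3.99469670e-03, -4.01499585e-03,
         1.07234492e+02],
       [ 4.48351758e-03, -1.25184624e-01, -9.92123333e-01,
         1.31123820e+03],
       [ 0.00000000e+00,  0.00000000e+00,  0.00000000e+00,
         1.00000000e+00]])}
```

View pics/scene0.png

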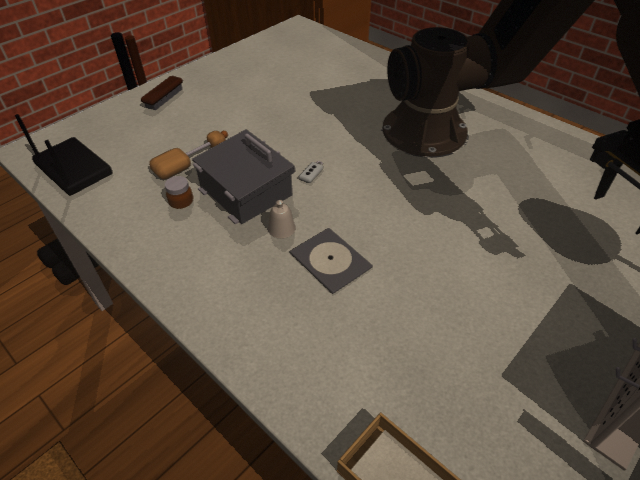

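View pics/top0.png

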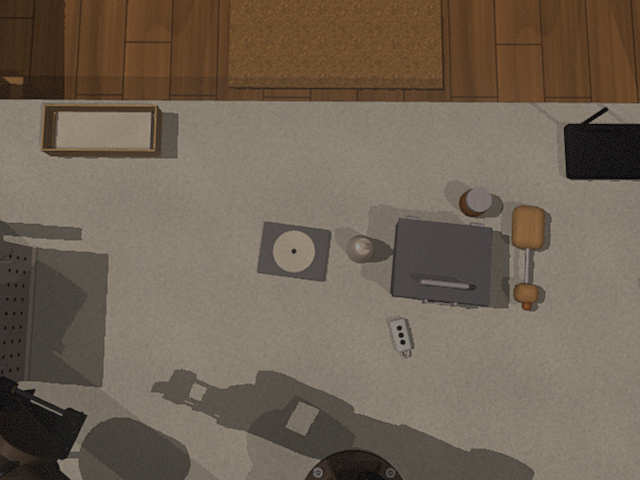

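The scene picture shows the grey box at about (245,175), with the bell at (281,217) and the jar at (179,192). In the top picture the bar handle runs from about (420,281) to (471,287). The bell at (361,249) is left of the box, the jar at (476,202) is behind it, the shoe tree is on the right and the fob is in front. I'll measure these next.

```bash
cat > h.py <<'E'
import numpy as np,cv2
from cell import vision
def cloud(c,d):
    f=240/np.tan(np.radians(c["vertical_fov"])/2)
    v,u=np.mgrid[:480,:640]
    P=np.stack([(u-c["cx"])/f*d,(v-c["cy"])/f*d,d],-1)
    W=P@c["pose"][:3,:3].T+c["pose"][:3,3]; W[d<=0]=np.nan
    return W
E
python3 - <<'E'
from h import *
for n,(u0,u1,v0,v1) in {"top":(395,490,222,304),"scene":(190,300,125,220)}.items():
    d=np.load(f"pics/{n}0.npy"); W=cloud(vision.calibration(n),d)
    R=W[v0:v1,u0:u1].reshape(-1,3); R=R[~np.isnan(R[:,0])]
    print(n,"z hist",np.histogram(R[:,2],bins=np.arange(0,150,6)))
    H=R[(R[:,2]>106)&(R[:,2]<150)]
    if len(H):
        m=H.mean(0); r=cv2.minAreaRect(H[:,:2].astype(np.float32)); e=np.linalg.svd(H[:,:2]-m[:2],full_matrices=False)[2][0]
        print(len(H),m,r,e,np.percentile(H[:,2],[5,50,95]), "dir",np.degrees(np.arctan2(e[1],e[0])))
    L=R[(R[:,2]>75)&(R[:,2]<104)]
    print("lid",cv2.minAreaRect(L[:,:2].astype(np.float32)))
    A=np.c_[L[:,:2],np.ones(len(L))]; k=np.linalg.lstsq(A,L[:,2],rcond=None)[0]
    for _ in range(5):
        g=abs(A@k-L[:,2])<3; k=np.linalg.lstsq(A[g],L[g,2],rcond=None)[0]
    print("plane",k,g.sum(), "tilt",np.arctan(np.hypot(*k[:2])))
    t=W[:,:,2]; print("table z near", np.nanmedian(t[330:345,430:470]) if n=="top" else np.nanmedian(t[300:330,200:240]))
    
    print("local max over")
W=cloud(vision.calibration("top"),np.load("pics/top0.npy"))
for nm,(u,v) in dict(bell=(361,247),jar=(478,200),fob=(400,335),t1=(528,228),t2=(526,293)).items(): print(nm,W[v,u])
E
```

```text
top z hist (array([ 104,    8,   10,    4,    0,    0,    0,    0,    0,    0,    4,
         44,   50,  147, 1942, 3588, 1368,   32,    6,    8,  114,  156,
          3,    0]), array([  0,   6,  12,  18,  24,  30,  36,  42,  48,  54,  60,  66,  72,
        78,  84,  90,  96, 102, 108, 114, 120, 126, 132, 138, 144]))
289 [ 482.58268591 -180.26258231  125.70070158] ((482.9129333496094, -181.32830810546875), (100.442138671875, 12.768470764160156), 84.62132263183594) [0.09832167 0.99515469] [119.7005527  126.41585759 130.37418176] dir 84.3574672324165
lid ((530.7144165039062, -185.8102264404297), (206.077392578125, 175.4746856689453), 89.1606674194336)
plane [-6.45003611e-02  7.05271779e-03  1.28099104e+02] 5552 tilt 0.06479397460178432
table z near -1.3374751173201957
local max over
scene z hist (array([2709,  202,  158,  184,  252,  217,  239,  268,  196,  229,  182,
        177,  169,  164,  705, 1985, 1085,   33,   16,   17,   36,  111,
          3,    0]), array([  0,   6,  12,  18,  24,  30,  36,  42,  48,  54,  60,  66,  72,
        78,  84,  90,  96, 102, 108, 114, 120, 126, 132, 138, 144]))
191 [ 488.01217906 -174.01340448  124.31014122] ((486.7401428222656, -178.8628692626953), (103.61978912353516, 14.922883033752441), 85.90606689453125) [0.08913614 0.99601945] [108.55226427 127.12515864 130.63838774] dir 84.88608791673764
lid ((539.4632568359375, -146.35678100585938), (284.26763916015625, 185.78970336914062), 84.21331787109375)
plane [-6.67557543e-02  6.17127290e-03  1.31223850e+02] 3427 tilt 0.06694023495164596
table z near 0.9788507634734742
local max over
bell [563.14952328 -12.0607756   85.30441877]
jar [ 673.13407275 -277.85041069   54.8779798 ]
fob [ 372.75944752 -104.51042729   16.13711992]
t1 [ 612.40472712 -392.96673918   40.00492916]
t2 [ 466.6949064  -381.52230109   41.22146535]
```

The lid is tilted by about 0.066 rad and the bar is about 123 mm high, so it looks uncaught. That matches the stated numbers. The order still calls for a tug first. I'll write a helper that works out the moves.

```bash
cat > g.py <<'E'
import sys,numpy as np
from cell import env
from scipy.spatial.transform import Rotation as Ro
s=env.state(); R=Ro.from_euler("xyz",s["tcp_rot"]); g=np.array([float(a) for a in sys.argv[1:4]]); yaw=float(sys.argv[4])
G=Ro.from_euler("xyz",[-np.pi/2,0,yaw])
print("t",s["t"],"pos",s["eef_pos"].round(1),"rot",s["tcp_rot"].round(3),"F",s["ft_force"].round(1),"op",round(s["opening"],3))
print("row",R.inv().apply(g-s["eef_pos"]).round(1),np.degrees((R.inv()*G).as_rotvec()).round(1))
E
python3 g.py 480 200 210 -0.094
```

```text
t 0.1 pos [250.6 572.3 190.6] rot [-1.571e+00  1.000e-03  1.158e+00] F [ 0.1 -0.5 -0.7] op 0.996
row [-249.   -19.2 -359.5] [ 0.  71.7 -0.1]
```

```bash
python3 -m crank '[[-249,-19,-359,0,72,0],[-249,-19,-359,0,72,0],[-249,-19,-359,0,72,0],[-249,-19,-359,0,72,0],[-249,-19,-359,0,72,0]]' 0.6; python3 g.py 480 0 210 -0.094
```

```text
t: 0.6
eef_pos: [382.1, 358.0, 201.8]
tcp_rot: [-1.571, 0.001, 0.402]
ft_force: [0.6, 0.4, 0.0]
opening: 0.641
t 0.6 pos [382.1 358.  201.8] rot [-1.571e+00  1.000e-03  4.020e-01] F [0.6 0.4 0. ] op 0.641
row [ -50.    -8.  -367.7] [ 0.  28.4 -0. ]
```

```bash
python3 -m crank '[[-50,-8,-368,0,28.4,0],[-50,-8,-368,0,28.4,0],[-50,-8,-368,0,28.4,0],[-50,-8,-368,0,28.4,0],[-50,-8,-368,0,28.4,0]]'; python3 g.py 483 -180 200 -0.094
```

```text
t: 1.1
eef_pos: [447.5, 116.7, 207.3]
tcp_rot: [-1.572, 0.0, -0.095]
ft_force: [0.6, 0.5, 0.2]
opening: 0.598
t 1.1 pos [447.5 116.7 207.3] rot [-1.572  0.    -0.095] F [0.6 0.5 0.2] op 0.598
row [  63.5    7.5 -292. ] [ 0.  -0.1 -0. ]
```

```bash
python3 -m crank '[[64,8,-292,0,0,0],[64,8,-292,0,0,0],[64,8,-292,0,0,0],[64,8,-292,0,0,0],[64,8,-292,0,0,0]]'; python3 g.py 483 -180 200 -0.094
```

```text
t: 1.6
eef_pos: [477.1, -131.6, 200.8]
tcp_rot: [-1.571, 0.0, -0.096]
ft_force: [1.5, 0.8, 0.5]
opening: 0.604
t 1.6 pos [ 477.1 -131.6  200.8] rot [-1.571  0.    -0.096] F [1.5 0.8 0.5] op 0.604
row [ 10.5   0.8 -47.6] [ 0.  -0.1 -0. ]
```

```bash
python3 -m crank '[[11,0,-48,0,0,0],[11,0,-48,0,0,0],[11,0,-48,0,0,0],[11,0,-48,0,0,0]]'; python3 g.py 483 -180 200 -0.094; python3 - <<'E'
from h import *
from cell import env
c=vision.calibration("wrist"); print(c["pose"].round(2))
p,d=vision.read_camera("wrist"); cv2.imwrite("pics/w1.png",p); np.save("pics/w1.npy",d)
W=cloud(c,d); z=W[...,2]
m=(z>112)&(z<140)
H=W[m]; print(len(H),cv2.minAreaRect(H[:,:2].astype(np.float32)),np.median(H,0))
E
```

```text
t: 2.0
eef_pos: [483.1, -179.5, 200.6]
tcp_rot: [-1.571, 0.001, -0.095]
ft_force: [-0.3, -0.2, 0.8]
opening: 0.6
t 2.0 pos [ 483.1 -179.5  200.6] rot [-1.571e+00  1.000e-03 -9.500e-02] F [-0.3 -0.2  0.8] op 0.6
row [-0.1  0.6 -0.5] [ 0.  -0.1 -0.1]
[[ 1.0000e+00 -9.0000e-02 -3.0000e-02  4.8870e+02]
 [-1.0000e-01 -9.6000e-01 -2.5000e-01 -1.1009e+02]
 [-0.0000e+00  2.5000e-01 -9.7000e-01  3.9401e+02]
 [ 0.0000e+00  0.0000e+00  0.0000e+00  1.0000e+00]]
2110 ((483.05352783203125, -181.47427368164062), (101.23402404785156, 12.203143119812012), 84.32421112060547) [ 483.53586389 -177.10143442  127.70988352]
```

View pics/w1.png

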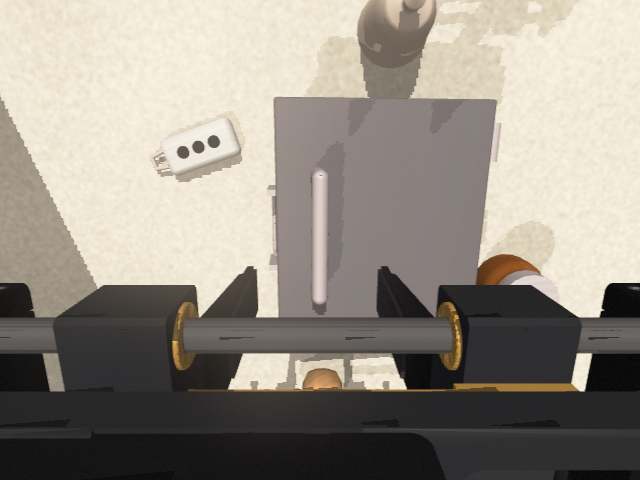

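The wrist picture shows the bar from (320,175) to (320,303), centred between the fingers. Its measured middle is (483,-181), which agrees with the top camera. I'll descend next.

```bash
python3 -m crank '[[0,40,-1,0,0,0],[0,70,-1,0,0,0],[0,85,-1,0,0,0],[0,95,-1,0,0,0],[0,95,-1,0,0,0]]'; python3 g.py 483 -181 104 -0.099
```

```text
t: 2.55
eef_pos: [482.9, -179.1, 105.2]
tcp_rot: [-1.571, 0.002, -0.093]
ft_force: [-0.1, 1.0, 0.7]
opening: 0.596
t 2.55 pos [ 482.9 -179.1  105.2] rot [-1.571  0.002 -0.093] F [-0.1  1.   0.7] op 0.596
row [ 0.3  1.2 -1.9] [-0.   0.3 -0.1]
```

```bash
python3 -m crank '[[0,0,-1.5,0,0,0],[0,0,-1.5,0,0,0],[0,0,-1.5,0,0,0],[0,0,-1.5,0,0,0],[0,0,-1.5,0,0,0]]' 0; python3 -m crank '[[0,0,0,0,0,0],[0,0,0,0,0,0],[0,0,0,0,0,0],[0,0,0,0,0,0],[0,0,0,0,0,0]]'; python3 g.py 483 -181 105 -0.099
```

```text
t: 3.05
eef_pos: [482.8, -180.7, 105.4]
tcp_rot: [-1.571, 0.002, -0.093]
ft_force: [-0.7, -0.1, 1.0]
opening: 0.236
t: 3.55
eef_pos: [483.1, -180.9, 105.6]
tcp_rot: [-1.571, 0.001, -0.093]
ft_force: [1.4, 0.2, 1.8]
opening: 0.002
t 3.55 pos [ 483.1 -180.9  105.6] rot [-1.571e+00  1.000e-03 -9.300e-02] F [1.4 0.2 1.8] op 0.002
row [-0.1  0.6 -0.2] [ 0.   0.3 -0.1]
```

The opening reads 0.002, but a 12 mm bar should read about 0.13. I'll look before doing anything else.

```bash
python3 - <<'E'
from h import *
from cell import env
c=vision.calibration("wrist")
p,d=vision.read_camera("wrist"); cv2.imwrite("pics/w2.png",p); np.save("pics/w2.npy",d)
p,d=vision.read_camera("scene"); cv2.imwrite("pics/s2.png",cv2.resize(p[80:260,150:390],(800,600),interpolation=cv2.INTER_CUBIC));np.save("pics/s2.npy",d)
E
```

```text
(no output)
```

View pics/w2.png

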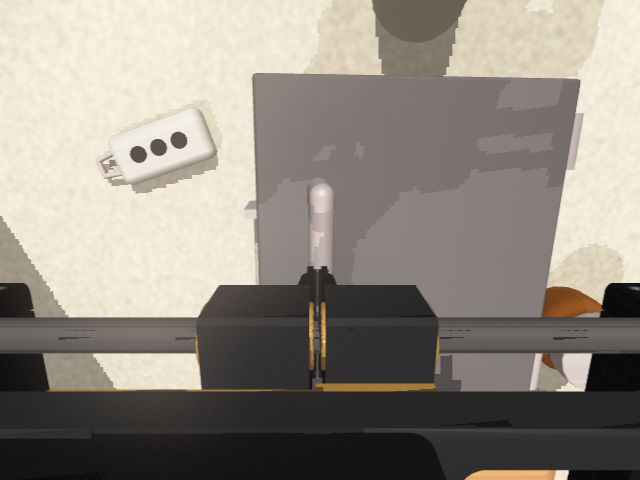

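View pics/s2.png

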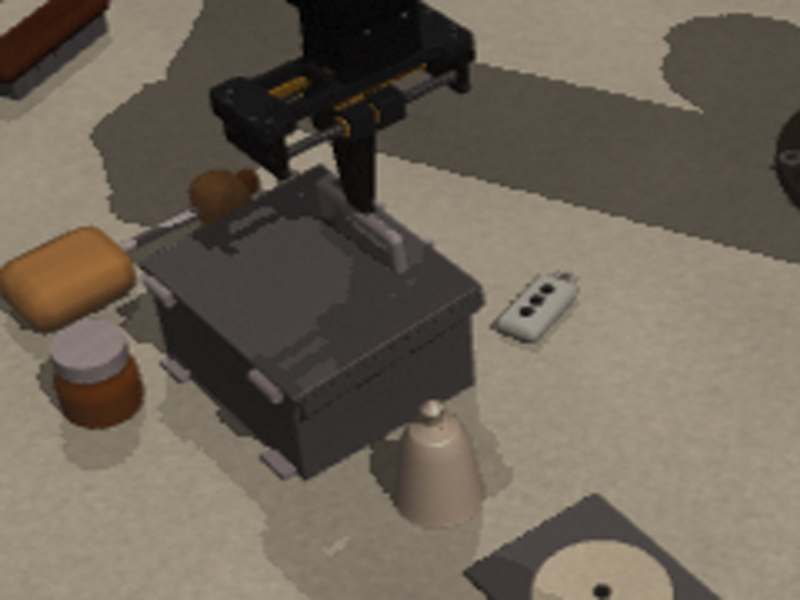

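The pictures show shut fingers that seem to sit over the bar rather than around it. I'll check heights in the depth images.

```bash
python3 - <<'E'
from h import *
c=vision.calibration("wrist"); W=cloud(c,np.load("pics/w2.npy"))
for v in (195,210,230,250,260,266,270,275,280): print(v,[W[v,u].round(0).tolist() for u in (312,320,328)])
L=W[100:260,350:480].reshape(-1,3); A=np.c_[L[:,:2],np.ones(len(L))]; k=np.linalg.lstsq(A,L[:,2],rcond=None)[0]; print("lid plane",k, "under handle z",k@[483,-181,1])
W1=cloud(vision.calibration("scene"),np.load("pics/s2.npy"))
for v in range(128,165,3): print(v,[W1[v,u].round(0).tolist() for u in (252,257,262)])
E
```

```text
195 [[484.0, -136.0, 128.0], [487.0, -136.0, 129.0], [491.0, -136.0, 127.0]]
210 [[483.0, -143.0, 127.0], [487.0, -143.0, 129.0], [490.0, -143.0, 128.0]]
230 [[482.0, -152.0, 127.0], [486.0, -152.0, 129.0], [490.0, -153.0, 128.0]]
250 [[481.0, -162.0, 127.0], [485.0, -162.0, 129.0], [489.0, -162.0, 128.0]]
260 [[481.0, -167.0, 127.0], [485.0, -166.0, 129.0], [488.0, -167.0, 128.0]]
266 [[480.0, -169.0, 128.0], [484.0, -169.0, 129.0], [488.0, -170.0, 127.0]]
270 [[481.0, -169.0, 135.0], [484.0, -171.0, 131.0], [488.0, -172.0, 127.0]]
275 [[481.0, -169.0, 142.0], [484.0, -170.0, 138.0], [488.0, -169.0, 142.0]]
280 [[481.0, -168.0, 149.0], [484.0, -171.0, 143.0], [488.0, -170.0, 147.0]]
 ** On entry to DLASCL parameter number  4 had an illegal value
 ** On entry to DLASCL parameter number  4 had an illegal valueTraceback (most recent call last):
  File "<stdin>", line 4, in <module>
    x, resids, rank, s = _umath_linalg.lstsq(a, b, rcond,
                         ~~~~~~~~~~~~~~~~~~~^^^^^^^^^^^^^
                                             signature=signature)
                                             ^^^^^^^^^^^^^^^^^^^^
    raise LinAlgError("SVD did not converge in Linear Least Squares")
numpy.linalg.LinAlgError: SVD did not converge in Linear Least Squares
```

```bash
python3 - <<'E'
from h import *
from cell import env
import numpy as np
c=vision.calibration("wrist"); s=env.state(); print(s["t"],s["eef_pos"],s["opening"],s["joints"])
W=cloud(c,np.load("pics/w2.npy"))
# finger tips in w1: shift the pose by the tool motion
off=np.array([483.1,-179.5,200.6])-s["eef_pos"]
W1=cloud(c,np.load("pics/w1.npy"))+off
print("w1 left finger"); 
for v,u in ((268,253),(272,253),(278,250),(300,240),(268,382),(272,385),(280,392),(300,400)): print(v,u,W1[v,u].round(0))
E
python3 - <<'E'
import cv2
cv2.imwrite("pics/w1c.png",cv2.resize(cv2.imread("pics/w1.png")[240:360,180:460],(800,343),interpolation=cv2.INTER_CUBIC))
cv2.imwrite("pics/w2c.png",cv2.resize(cv2.imread("pics/w2.png")[240:360,250:390],(700,600),interpolation=cv2.INTER_CUBIC))
E
```

```text
3.65 [ 483.09020794 -180.83660184  105.56871336] 0.005761418938039485 [-4.85928394e-01  4.50368997e-01  1.91727109e+00 -8.99646255e-04
  7.74835250e-01 -3.92298594e-01]
w1 left finger
268 253 [ 406. -240.    0.]
272 253 [ 454. -166.  229.]
278 250 [ 453. -167.  236.]
300 240 [ 454. -166.  260.]
268 382 [ 513. -170.  228.]
272 385 [ 513. -170.  233.]
280 392 [ 514. -170.  243.]
300 400 [ 514. -171.  263.]
```

View pics/w1c.png

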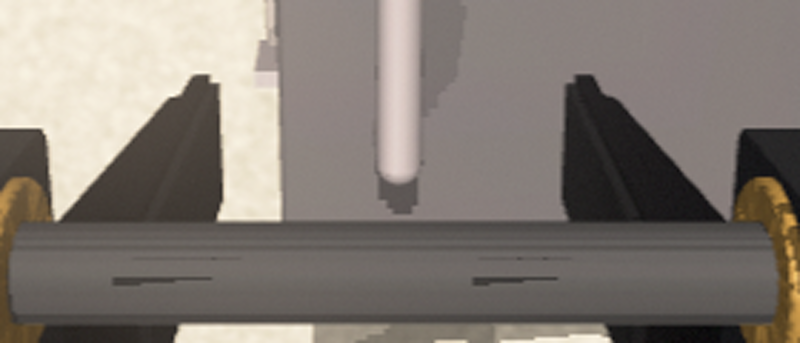

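View pics/w2c.png

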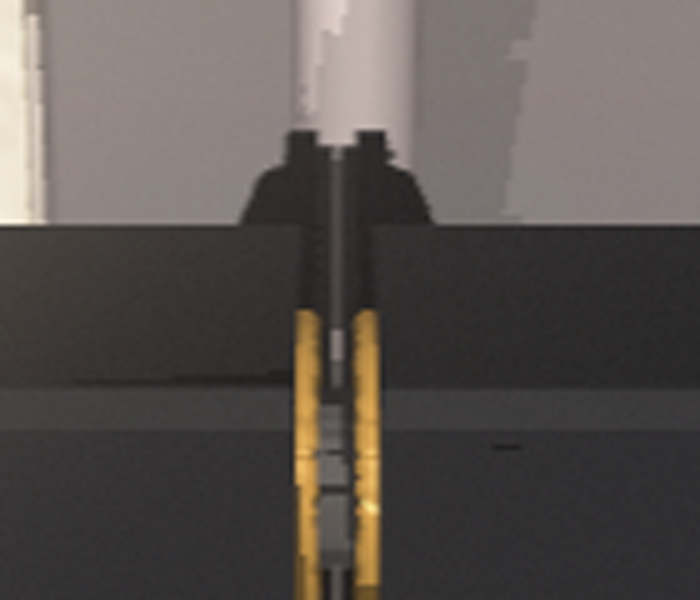

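```bash
python3 - <<'E'
from h import *
W1=cloud(vision.calibration("scene"),np.load("pics/s2.npy"))
for v in range(120,160,2): print(v,[W1[v,u].round(0).tolist() for u in (253,256,259,262)])
E
```

```text
120 [[513.0, -151.0, 219.0], [506.0, -148.0, 217.0], [498.0, -148.0, 213.0], [472.0, -169.0, 190.0]]
122 [[496.0, -174.0, 195.0], [507.0, -148.0, 212.0], [482.0, -168.0, 191.0], [472.0, -169.0, 185.0]]
124 [[498.0, -171.0, 192.0], [491.0, -169.0, 189.0], [482.0, -169.0, 185.0], [478.0, -163.0, 185.0]]
126 [[494.0, -178.0, 181.0], [493.0, -167.0, 185.0], [482.0, -170.0, 179.0], [477.0, -164.0, 179.0]]
128 [[493.0, -180.0, 173.0], [492.0, -169.0, 178.0], [483.0, -170.0, 173.0], [477.0, -166.0, 172.0]]
130 [[493.0, -180.0, 168.0], [492.0, -171.0, 172.0], [486.0, -167.0, 171.0], [476.0, -168.0, 165.0]]
132 [[492.0, -183.0, 160.0], [491.0, -172.0, 165.0], [485.0, -169.0, 164.0], [478.0, -166.0, 161.0]]
134 [[490.0, -187.0, 151.0], [495.0, -168.0, 163.0], [487.0, -167.0, 160.0], [479.0, -166.0, 156.0]]
136 [[489.0, -189.0, 144.0], [491.0, -175.0, 152.0], [487.0, -168.0, 153.0], [478.0, -168.0, 149.0]]
138 [[483.0, -198.0, 131.0], [491.0, -175.0, 146.0], [487.0, -168.0, 147.0], [481.0, -164.0, 146.0]]
140 [[485.0, -196.0, 126.0], [488.0, -181.0, 136.0], [489.0, -167.0, 143.0], [364.0, -311.
[... 198 characters left out ...]
.0, 128.0]]
146 [[479.0, -207.0, 100.0], [475.0, -200.0, 101.0], [491.0, -167.0, 127.0], [489.0, -158.0, 130.0]]
148 [[483.0, -203.0, 98.0], [479.0, -195.0, 100.0], [473.0, -191.0, 98.0], [494.0, -153.0, 129.0]]
150 [[487.0, -199.0, 96.0], [486.0, -188.0, 101.0], [480.0, -183.0, 100.0], [493.0, -155.0, 122.0]]
152 [[493.0, -191.0, 97.0], [487.0, -187.0, 96.0], [485.0, -177.0, 100.0], [477.0, -176.0, 96.0]]
154 [[499.0, -185.0, 97.0], [493.0, -180.0, 96.0], [489.0, -174.0, 97.0], [485.0, -167.0, 99.0]]
156 [[504.0, -180.0, 96.0], [500.0, -172.0, 99.0], [494.0, -168.0, 97.0], [490.0, -162.0, 98.0]]
158 [[509.0, -173.0, 97.0], [504.0, -169.0, 96.0], [500.0, -161.0, 98.0], [495.0, -156.0, 98.0]]
```

Both cameras put the actual fingertips at z≈130 while the reported TCP z is 105.6. So the real tips sit about 24 mm behind the reported TCP, and the fingers closed on air just above the bar. Nothing was disturbed: the force stayed under 2 N. I'll raise, open, and go down about 24 mm further in small steps, watching the force.

```bash
python3 -m crank '[[0,-8,0,0,0,0],[0,-8,0,0,0,0]]' ; python3 -m crank '[[0,0,0,0,0,0],[0,0,0,0,0,0],[0,0,0,0,0,0],[0,0,0,0,0,0],[0,0,0,0,0,0]]' 0.5;python3 -m crank '[[0,0,0,0,0,0],[0,0,0,0,0,0]]' 0.5;  python3 g.py 483 -181 82 -0.099; python3 - <<'E'
from h import *
from cell import env
print(env.state()["eef_pos"])
c=vision.calibration("wrist")
p,d=vision.read_camera("wrist"); cv2.imwrite("pics/w3.png",p); W=cloud(c,d)
B=W[285-45:284,200:440].reshape(-1,3)
for name,m in (("L",B[:,0]<475),("R",B[:,0]>492)):
    T=B[m&(B[:,2]>112)&(B[:,1]>-176)&(B[:,1]<-160)]; print(name,len(T),np.percentile(T[:,2],[0,1,5]) if len(T) else 0, T[T[:,2].argsort()[:5]].round(0).tolist())
E
```

```text
t: 3.85
eef_pos: [483.2, -180.9, 114.4]
tcp_rot: [-1.571, 0.001, -0.093]
ft_force: [0.0, -0.6, -0.1]
opening: 0.01
t: 4.35
eef_pos: [483.2, -180.9, 114.3]
tcp_rot: [-1.571, 0.001, -0.093]
ft_force: [0.2, 0.5, -0.9]
opening: 0.367
t: 4.55
eef_pos: [483.1, -180.9, 114.2]
tcp_rot: [-1.571, 0.001, -0.093]
ft_force: [0.4, 0.1, 0.5]
opening: 0.487
t 4.55 pos [ 483.1 -180.9  114.2] rot [-1.571e+00  1.000e-03 -9.300e-02] F [0.4 0.1 0.5] op 0.487
row [-0.1 32.2 -0.1] [ 0.   0.3 -0. ]
[ 483.14687554 -180.86056609  114.24394119]
L 294 [136.44755753 137.2497795  138.65667254] [[458.0, -169.0, 136.0], [459.0, -169.0, 137.0], [457.0, -167.0, 137.0], [459.0, -169.0, 137.0], [458.0, -168.0, 137.0]]
R 284 [136.82955581 137.38408231 138.74984711] [[507.0, -172.0, 137.0], [508.0, -172.0, 137.0], [507.0, -173.0, 137.0], [508.0, -172.0, 137.0], [509.0, -172.0, 138.0]]
```

The tips measure z≈136.5 with the TCP reading 114.2, an offset of about 22.5 mm. Going down 31 mm should put the tips near z 105.5, straddling the bar and 8 mm above the lid.

```bash
python3 -m crank '[[0,10,0,0,0.3,0],[0,18,0,0,0.3,0],[0,24,0,0,0.3,0],[0,28,0,0,0.3,0],[0,28,0,0,0.3,0]]'; python3 -m crank '[[0,2,0,0,0,0],[0,3,0,0,0,0],[0,3,0,0,0,0]]'; python3 -m crank '[[0,0,0,0,0,0],[0,0,0,0,0,0],[0,0,0,0,0,0],[0,0,0,0,0,0],[0,0,0,0,0,0]]' 0;python3 -m crank '[[0,0,0,0,0,0],[0,0,0,0,0,0],[0,0,0,0,0,0],[0,0,0,0,0,0],[0,0,0,0,0,0]]' 0
```

```text
t: 5.1
eef_pos: [482.8, -180.7, 85.5]
tcp_rot: [-1.571, 0.002, -0.098]
ft_force: [-0.5, -0.6, -0.3]
opening: 0.501
t: 5.4
eef_pos: [482.8, -180.8, 82.5]
tcp_rot: [-1.571, 0.002, -0.098]
ft_force: [-0.4, -0.1, 0.2]
opening: 0.502
t: 5.9
eef_pos: [484.1, -181.1, 82.7]
tcp_rot: [-1.571, -0.001, -0.099]
ft_force: [22.5, 5.0, -10.1]
opening: 0.138
t: 6.4
eef_pos: [485.1, -181.1, 82.7]
tcp_rot: [-1.571, -0.003, -0.099]
ft_force: [5.7, 1.2, -3.2]
opening: 0.116
```

The bar is gripped: opening 0.116 ≈ 11 mm. First tug goes up along the lid's arc.

```bash
python3 -m crank '[[0.6,-2,0,0,0,0],[1.2,-4,0,0,0,0],[1.8,-6,0,0,0,0],[2.4,-8,0,0,0,0],[2.4,-8,0,0,0,0]]'
```

```text
t: 6.9
eef_pos: [488.0, -181.5, 91.0]
tcp_rot: [-1.572, -0.004, -0.099]
ft_force: [5.8, 0.6, -5.9]
opening: 0.117
```

```bash
python3 -m crank '[[0.6,-2,0,0,0,0],[1.2,-4,0,0,0,0],[1.8,-6,0,0,0,0],[2.4,-8,0,0,0,0],[2.4,-8,0,0,0,0]]'; python3 - <<'E'
from h import *
p,d=vision.read_camera("top"); W=cloud(vision.calibration("top"),d); L=W[230:270,400:485].reshape(-1,3)
L=L[(L[:,2]>60)&(L[:,2]<130)]; A=np.c_[L[:,:2],np.ones(len(L))]
g=np.ones(len(L),bool)
for _ in range(6): k=np.linalg.lstsq(A[g],L[g,2],rcond=None)[0]; g=abs(A@k-L[:,2])<4
print(k,g.sum())
E
```

```text
t: 7.4
eef_pos: [491.5, -181.9, 99.4]
tcp_rot: [-1.572, -0.007, -0.099]
ft_force: [8.6, 0.3, -8.3]
opening: 0.12
[-1.92902359e-01  2.10650707e-02  2.09721961e+02] 1627
```

The lid gave: it lifted to about 0.19 rad with no resistance beyond a few newtons. It is uncaught, so I'll lower it and press it home.

```bash
python3 -m crank '[[-1.5,4,0,0,0,0],[-3,8,0,0,0,0],[-4.5,12,0,0,0,0],[-6,16,0,0,0,0],[-6,16,0,0,0,0]]';python3 -m crank '[[-1,2,0,0,0,0],[-1.5,4,0,0,0,0],[-2,6,0,0,0,0],[-2,6,0,0,0,0]]'
```

```text
t: 7.95
eef_pos: [485.3, -181.2, 82.9]
tcp_rot: [-1.572, -0.006, -0.099]
ft_force: [-0.4, 1.3, -2.0]
opening: 0.119
t: 8.35
eef_pos: [483.6, -181.0, 77.1]
tcp_rot: [-1.572, -0.007, -0.099]
ft_force: [1.0, 1.9, 2.6]
opening: 0.117
```

```bash
python3 -m crank '[[-0.5,1.5,0,0,0,0],[-1,3,0,0,0,0],[-1,3,0,0,0,0]]';python3 -m crank '[[-0.3,1.5,0,0,0,0],[-0.5,2.5,0,0,0,0],[-0.5,2.5,0,0,0,0]]'
```

```text
t: 8.65
eef_pos: [482.7, -180.9, 73.9]
tcp_rot: [-1.572, -0.007, -0.099]
ft_force: [2.5, 1.5, -1.9]
opening: 0.115
t: 8.95
eef_pos: [482.8, -181.0, 73.3]
tcp_rot: [-1.573, -0.009, -0.099]
ft_force: [-3.4, 6.9, 27.4]
opening: 0.12
```

The force dipped to about -2 N at z 73.9, then met a hard stop at 27 N, so the catch seems to have snapped. I'll tug again in small steps.

```bash
python3 -m crank '[[0,-0.8,0,0,0,0],[0,-0.8,0,0,0,0]]';python3 -m crank '[[0,-0.8,0,0,0,0],[0,-0.8,0,0,0,0]]'
```

```text
t: 9.15
eef_pos: [482.9, -180.9, 74.2]
tcp_rot: [-1.573, -0.009, -0.099]
ft_force: [4.4, 1.7, -3.5]
opening: 0.121
t: 9.35
eef_pos: [483.0, -181.0, 74.5]
tcp_rot: [-1.572, -0.009, -0.099]
ft_force: [4.4, 1.5, -5.9]
opening: 0.116
```

```bash
python3 -m crank '[[0,-1.2,0,0,0,0],[0,-1.2,0,0,0,0]]'
```

```text
t: 9.55
eef_pos: [483.1, -180.9, 75.0]
tcp_rot: [-1.572, -0.009, -0.1]
ft_force: [4.8, 2.1, -8.5]
opening: 0.119
```

```bash
python3 -m crank '[[0,-1.5,0,0,0,0],[0,-1.5,0,0,0,0],[0,-1.5,0,0,0,0],[0,-1.5,0,0,0,0],[0,-1.5,0,0,0,0]]'
```

```text
t: 10.05
eef_pos: [483.2, -180.9, 75.5]
tcp_rot: [-1.572, -0.008, -0.1]
ft_force: [7.2, 0.2, -12.0]
opening: 0.117
```

```bash
python3 -m crank '[[0,-1,0,0,0,0],[0,-1,0,0,0,0],[0,-1,0,0,0,0],[0,-1,0,0,0,0],[0,-1,0,0,0,0]]';python3 -m crank '[[0,-0.9,0,0,0,0],[0,-0.9,0,0,0,0],[0,-0.9,0,0,0,0]]'
```

```text
t: 10.55
eef_pos: [483.2, -180.9, 75.5]
tcp_rot: [-1.571, -0.007, -0.1]
ft_force: [7.2, 2.2, -11.5]
opening: 0.123
t: 10.85
eef_pos: [483.1, -180.9, 75.5]
tcp_rot: [-1.571, -0.006, -0.1]
ft_force: [6.7, 0.9, -11.9]
opening: 0.118
```

The tug held at about 11.5–12 N for over 0.8 s, with the handle steady about 2 mm up. I'll ease off, release and retreat straight up.

```bash
python3 -m crank '[[0,1,0,0,0,0],[0,1.8,0,0,0,0],[0,1.8,0,0,0,0]]'; python3 -m crank '[[0,0,0,0,0,0],[0,0,0,0,0,0],[0,0,0,0,0,0],[0,0,0,0,0,0],[0,0,0,0,0,0]]' 0.45;python3 -m crank '[[0,0,0,0,0,0],[0,0,0,0,0,0]]'; python3 -m crank '[[0,-15,0,0,0,0],[0,-40,0,0,0,0],[0,-80,0,0,0,0],[0,-120,0,0,0,0],[0,-130,0,0,0,0]]'
```

```text
t: 11.15
eef_pos: [482.7, -180.8, 73.6]
tcp_rot: [-1.571, -0.005, -0.1]
ft_force: [-0.3, 1.3, 0.3]
opening: 0.118
t: 11.65
eef_pos: [482.7, -180.9, 73.6]
tcp_rot: [-1.571, -0.005, -0.1]
ft_force: [-0.0, 0.7, 0.1]
opening: 0.438
t: 11.85
eef_pos: [482.7, -180.9, 73.6]
tcp_rot: [-1.571, -0.005, -0.1]
ft_force: [-0.2, -0.5, 0.4]
opening: 0.452
t: 12.35
eef_pos: [483.2, -181.4, 207.5]
tcp_rot: [-1.573, -0.011, -0.1]
ft_force: [0.4, -0.2, -1.2]
opening: 0.452
```

Next I'll move aside towards the robot's left so the top camera has a clear view, then check.

```bash
python3 -m crank '[[-10,-5,50,0,0,0],[-20,-5,100,0,0,0],[-30,-5,150,0,0,0],[-40,-5,200,0,0,0],[-40,-5,200,0,0,0]]'; python3 - <<'E'
from h import *
for n,(u0,u1,v0,v1) in {"top":(398,488,225,300),"scene":(190,300,125,220)}.items():
    p,d=vision.read_camera(n); cv2.imwrite(f"pics/{n}9.png",p); W=cloud(vision.calibration(n),d)
    R=W[v0:v1,u0:u1].reshape(-1,3); L=R[(R[:,2]>78)&(R[:,2]<98)]; A=np.c_[L[:,:2],np.ones(len(L))]; g=np.ones(len(L),bool)
    for _ in range(6): k=np.linalg.lstsq(A[g],L[g,2],rcond=None)[0]; g=abs(A@k-L[:,2])<4
    H=R[(R[:,2]>104)&(R[:,2]<140)]
    print(n,k,g.sum(),"handle",np.median(H,0),np.percentile(H[:,2],95))
    W0=cloud(vision.calibration(n),np.load(f"pics/{n}0.npy"))
    if n=="top":
        for nm,(u,v) in dict(bell=(361,247),jar=(478,200),fob=(400,335),t1=(528,228),t2=(526,293),disc=(293,251)).items(): print(nm,W0[v,u].round(),W[v,u].round())
E
```

```text
t: 12.85
eef_pos: [461.9, 25.8, 211.3]
tcp_rot: [-1.572, -0.01, -0.095]
ft_force: [-0.2, -0.4, -0.4]
opening: 0.449
top [-5.04323647e-04 -1.31385854e-04  8.71515082e+01] 5255 handle [ 480.64107175 -180.41183091  117.39096712] 121.93234423865968
bell [563. -12.  85.] [535.  14. 355.]
jar [ 673. -278.   55.] [ 672. -276.   60.]
fob [ 373. -105.   16.] [400. -11. 590.]
t1 [ 612. -393.   40.] [ 612. -392.   42.]
t2 [ 467. -382.   41.] [ 466. -378.   49.]
disc [561. 136.   9.] [562. 136.   6.]
scene [-1.30096223e-03  2.65998187e-04  8.96104886e+01] 3456 handle [ 485.51751829 -172.60503225  118.67488678] 122.15504269373216
```

View pics/top9.png

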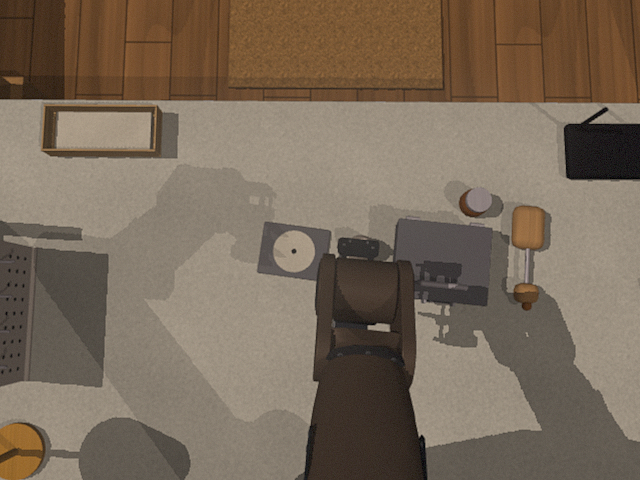

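```bash
python3 -m crank '[[-5,0,50,0,0,0],[-10,0,100,0,0,0],[-15,0,150,0,0,0],[-20,0,200,0,0,0],[-20,0,200,0,0,0]]'; python3 - <<'E'
from h import *
p,d=vision.read_camera("top"); cv2.imwrite("pics/top10.png",p); W=cloud(vision.calibration("top"),d); W0=cloud(vision.calibration("top"),np.load("pics/top0.npy"))
for nm,(u0,u1,v0,v1,z) in dict(bell=(345,380,230,268,40),fob=(385,418,312,360,8),jar=(455,495,183,220,25)).items():
    for w in (W0,W):
        q=w[v0:v1,u0:u1].reshape(-1,3); q=q[(q[:,2]>z)&(q[:,2]<110)]; print(nm,len(q),q.mean(0).round(1))
E
```

```text
t: 13.45
eef_pos: [462.8, 226.7, 210.1]
tcp_rot: [-1.573, -0.01, -0.094]
ft_force: [-0.4, -1.5, 0.0]
opening: 0.453
bell 448 [564.5 -16.6  64.6]
bell 446 [564.5 -16.7  64.8]
fob 538 [ 371.5 -106.7   13.4]
fob 540 [ 371.1 -106.6   13.4]
jar 669 [ 670.4 -274.8   52.6]
jar 661 [ 670.5 -274.7   53. ]
```

View pics/top10.png

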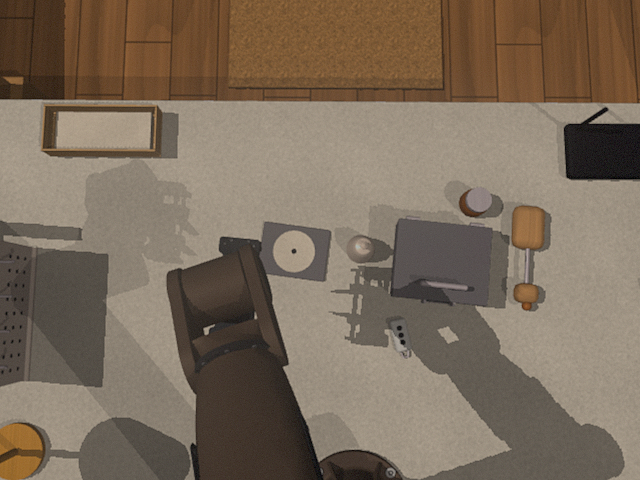

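The picture shows the box at (392–492, 219–305) with its lid flat. The bell at (361,249), fob at (400,335), jar, shoe tree and disc are where they were, and the arm is clear.

```bash
python3 -c "
from cell import job
print(job.job_done())"
```

```text
the job is handed in; nothing more can be done
None
```

The key box is shut and caught, and the second tug held.

- **First tug:** the lid gave and lifted freely to about 0.19 rad. I lowered it and pressed it down until the catch snapped, peaking at about 27 N.
- **Second tug:** it held at 11.5–12 N for over 0.8 s, with the handle stopped about 2 mm up. I then eased off, let go and moved the arm away.
- **Last checks:** the lid measured flat, with a tilt of 0.001 rad or less, against 0.066 at the start. The bell, fob and jar were within 0.5 mm of their starting positions. Spot checks showed no movement of the disc or the shoe tree. The robot's clock stood at about 13.5 s at handover.
- **What disagreed:** the cameras showed the real fingertips about 22–24 mm short of the reported tool position. My first grasp therefore closed on air just above the bar, with a force under 2 N. I corrected for the measured offset and the next grasp was good.

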